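# Level the turntable's stand with a spirit level and hold the foot

## Task

The low bamboo stand must be level before the turntable goes back on it: lay the spirit level lengthwise on its board, clear of the knob, press it down firmly so that it beds flat, and let go of it. Then turn the black knob of the levelling foot until the bubble sits between its two lines. Finish still gripping the knob and bearing down on it with about a kilogram, so that the locknut can be tightened, and leave the turntable and the things on it alone.

Things in the scene. Friction and masses are not known exactly. Their poses are not given: they have to be found in the camera images.
- level_center (a point): Spirit level: aluminium bar 200 mm long, 24 wide, 40 high, about 0.36 kg, lying loose and right way up on the ledge. This point is its centre, 20 mm above its underside; x runs along the bar, y across, z up. The vial is let into the middle of its top, read from above; it looks the same either way round.
- bubble (a joint): Place of the pale 20 mm bubble in the vial, in m along the level's own x axis: 0 is the middle, stops at +-0.016. Its two black lines stand 12.5 mm either side of the middle: it is between them within +-0.0025. It floats to the higher end and settles in about 2 s. On the board it moves about 4.6 mm towards the knob's end per radian of clockwise knob turn.
- board_rest (a point): Stand's bamboo board, 360 x 120 x 18 mm, top 40 mm above the ledge, fixed in place; it tilts only a few mrad, about its two fixed feet at the end away from the knob; the knob's end starts low. This point: on its top, on the centre line, 55 mm from its middle away from the knob, the middle of the clear stretch for the level. x runs along the board towards the knob, y across, z up.
- knob_grip (a point): Knob of the levelling foot, on the board's line, 195 mm from board_rest: upright black drum 40 mm across, 61 to 95 mm above the ledge, on a skirt 68 mm across (top at 61 mm) that fingertips can bear on. This point: on the axis, 20 mm above the skirt. Clockwise from above raises that end; starts 1.2 to 3 rad short of level, needs 0.06 N m, stays where left, keeps its height.
- turntable: Bystander: round bamboo turntable 280 mm across and 31 mm high, fixed; origin under its centre.
- ball_center (a point): Bystander: purple massage ball 65 mm across on the turntable; its centre.
- jar: Bystander: lidded glass jar 72 mm across, 100 mm high, on the turntable; origin at the centre of its underside.
- tin: Bystander: aluminium tea tin 70 mm across, 88 mm high, on the turntable; origin at the centre of its underside.
- chime: Bystander: pale wooden meditation chime, a block 150 x 45 x 22 mm with a metal rod over it, 48 mm high in all, on the turntable; origin at the centre of its underside.
- cork_blocks: Two dark cork blocks, 120 x 80 x 40 mm each, stacked 80 mm high on the ledge, fixed; origin under the lower one's centre.
- knob (a joint): How far the knob is pressed down against the rubber sole of its foot, in m: about 0 when free, 0.00001 m per newton of downward push (0.1 mm at 10 N), too little to see, to read through the noise or to shift the bubble: judge the push by the force at the wrist.
Things that resemble listed ones, but are neither listed nor needed, are in the scene too. Of the things that look like the part that bears level_center, the middle-sized one is meant.

How it is judged:
By the outcome, as a careful person would: the job done as asked, in the order asked, and still so for the second after the job is handed in, while the arm keeps its last pose, push and grip.
It also fails if it takes over 72 s, if anything falls off the work surface, if the arm or the gripper's body presses on something with over 40 N, if the wrist force passes 120 N, or if a joint passes its speed limit or range.

## Robot

A 6-joint arm with a two-finger parallel gripper is mounted at the origin on the work surface. World frame = base frame: x ahead of the robot, y to its left, z up, the work surface at z = 0. Lengths are in m, angles in rad, forces in N, time in s.
With the tool pointing down it reaches from about 0.35 to 0.775 m from the base axis. Payload 7.3 kg.
Tool frame: the origin (TCP) lies midway between the tips of the shut fingers; the grasp point (between the pads) lies 19 mm behind it (robot.grasp_offset is the z of the grasp point in the tool frame, in m); z points along the fingers, y is the direction in which the jaws open and shut (so a half turn about z gives the same grasp; the last joint's range is limited). The gripper opens to 92 mm and grips with 3 to 60 N. Pads are 19 mm wide; open, the fingers measure 130 mm over their backs; the gripper's body (75 mm by 190 mm) begins 47 mm behind the grasp point.
Start: joints at [1.042, 0.342, 1.524, -0, 1.275, -0.146], TCP at [0.196, 0.487, 0.227] pointing down, gripper open.
Joint ranges: [-2.53, 2.53], [-0.77, 2.02], [0.04, 2.7], [-1, 4.14], [0.28, 2.66], [-3.11, 3.11]. Speed limits (rad/s): [2.57, 2.57, 3.14, 3.14, 3.14, 3.14].

## Interface

Orientations are given as [roll, pitch, yaw] about the fixed x, y, z axes, in that order (R = Rz(yaw) Ry(pitch) Rx(roll)).
In Python, from cell import observe, imaging, workorder, robot gives the robot as it stands. The module is installed in compiled form; this text tells all that it offers.
- The arm moves only by the tool send_rows, never from a script. Its argument "series" is a list of rows, each a list of 7 numbers: the shift along the tool's x, y, z in m, then the turn, a rotation vector about the tool's x, y, z in rad, then the closure, from 0 (fully open) to 1 (shut). A call has 1 to 5 rows; each row shifts and turns the commanded pose from where the row before left it, along the tool's axes as they then stand; what a row does not reach is not made up. A row lasts 1/12 s, in which the tool goes at most 41.7 mm and 7.16 degrees, less where a joint would pass 70% of its speed; a pose out of reach is approached as far as the arm can. A call is refused whole if a number of a shift passes 0.0417 or a number of a turn 0.125, either way. A call with a gripper value outside its range is refused whole. The fingers move at their own pace and stop on an object; "newtons" is the grip in N (left out, the last holds). Time passes only in rows, so rows that do not move let the fingers close. It gives the time, the measured TCP pose, the force and the opening at its end, in the units of the state.
- observe(): the state, without advancing time (a new reading comes with each control period).
- imaging.read_camera(name): name is "scene" or "top"; returns a dict with "color" (420x560x3 uint8, red, green, blue), "range_z" (420x560 float32, m along the optical axis (not along the pixel's ray), 0 where there is no reading), "vfov" (degrees; the focal length in pixels is half the picture's height over the tangent of half this angle, whatever the lens; pixels are square), "cx", "cy" (the principal point, pixels), "T" (4x4, takes a point from camera to world coordinates). Camera axes: x right, y down, z forward; pixel columns grow to the right and rows downward; lengths in m; the calibration is good to about 2 mm. A picture is of the moment at which its call begins.
- workorder.hand_in(): hands the job in, once; it reports no verdict.
The state is a dict: "time": time; "qpos": joint angles; "qvel": joint speeds; "joint_efforts": joint torques, N m; "tool_pos": TCP position; "tool_rot": TCP orientation; "contact_force": force on the tool from outside, world axes, zero at the start; "torque": the same for the moment, N m; "opening": finger opening in m.
Only numpy, scipy, OpenCV 4.12 (cv2) and the standard library are available. Lean on these libraries where they do the work, as an engineer would, in place of code of your own. Each camera call takes 0.05 s, during which the arm holds its last target.

## Working session

There is one attempt and no reset: what is moved stays moved. The work goes in short steps, Python scripts to look and compute and a tool call to move; the robot and the scene stay as the last step left them, time stands still between calls to the robot, and variables do not carry over. Pictures are saved under pics/ and viewed, and the job is handed in when it is done.

Besides the shell and the picture viewer there is one more tool, called after "Request:" as name(argument=value, ...) on one line, values as JSON. send_rows: Moves the arm, as the interface text tells. Its arguments: {"type":"object","properties":{"series":{"type":"array","items":{"type":"array","items":{"type":"number"}}},"newtons":{"type":"number"}},"required":["series"]}

```bash
mkdir -p pics; ls
cat > h.py <<'E'
import numpy as np, cv2
from cell import observe, imaging, workorder, robot
def cam(n):
    c=imaging.read_camera(n); c['f']=c['color'].shape[0]/2/np.tan(np.radians(c['vfov'])/2); return c
def save(c,name,box=None,s=1):
    im=c['color'][:,:,::-1]
    if box: im=im[box[1]:box[3],box[0]:box[2]]
    im=cv2.resize(im,None,fx=s,fy=s,interpolation=cv2.INTER_CUBIC); cv2.imwrite('pics/'+name,im)
def ray(c,u,v,z):
    d=c['T'][:3,:3]@np.array([(u-c['cx'])/c['f'],(v-c['cy'])/c['f'],1]); o=c['T'][:3,3]
    return o+d*(z-o[2])/d[2]
def pts(c):
    v,u=np.mgrid[:420,:560]; r=c['range_z']
    P=np.stack([(u-c['cx'])/c['f']*r,(v-c['cy'])/c['f']*r,r],-1)
    return P@c['T'][:3,:3].T+c['T'][:3,3]
E
python3 - <<'E'
from h import *
print(observe())
for n in('scene','top'):
    c=cam(n); save(c,n+'0.png',s=1.4); print(n,c['vfov'],c['cx'],c['cy'],c['T'].round(3).tolist()); np.save(n+'_d.npy',pts(c)); cv2.imwrite(n+'_raw.png',c['color'][:,:,::-1])
E
```

```text
pics
{'time': 0.0, 'qpos': array([ 1.04198076e+00,  3.42708740e-01,  1.52502840e+00,  1.92865836e-05,
        1.27540186e+00, -1.45966218e-01]), 'qvel': array([ 1.34999605e-04,  7.70611232e-05, -2.16619589e-03, -3.82466225e-04,
       -2.81310410e-04, -1.51449500e-04]), 'joint_efforts': array([ 1.44609068e-03, -4.31259263e+01, -2.44228631e+01,  7.17548607e-02,
        5.58933802e-02, -1.31772795e-04]), 'tool_pos': array([0.1958684 , 0.48664874, 0.22604825]), 'tool_rot': array([-3.14006543e+00, -2.43160110e-04,  2.75873749e+00]), 'contact_force': array([ 0.22646651, -0.68001053, -0.318845  ]), 'torque': array([ 0.02492953, -0.00759701, -0.02801519]), 'opening': 0.09148593942971861}
scene 56.80821978871209 280.56624283638524 211.1602260639513 [[0.486, 0.586, -0.649, 1.218], [0.874, -0.331, 0.356, -0.379], [-0.006, -0.74, -0.673, 0.846], [0.0, 0.0, 0.0, 1.0]]
top 50.46246887816094 281.1502877666019 209.31506332983247 [[0.001, -0.993, 0.122, 0.303], [-1.0, -0.003, -0.019, 0.053], [0.019, -0.122, -0.992, 1.274], [0.0, 0.0, 0.0, 1.0]]
```

View pics/scene0.png

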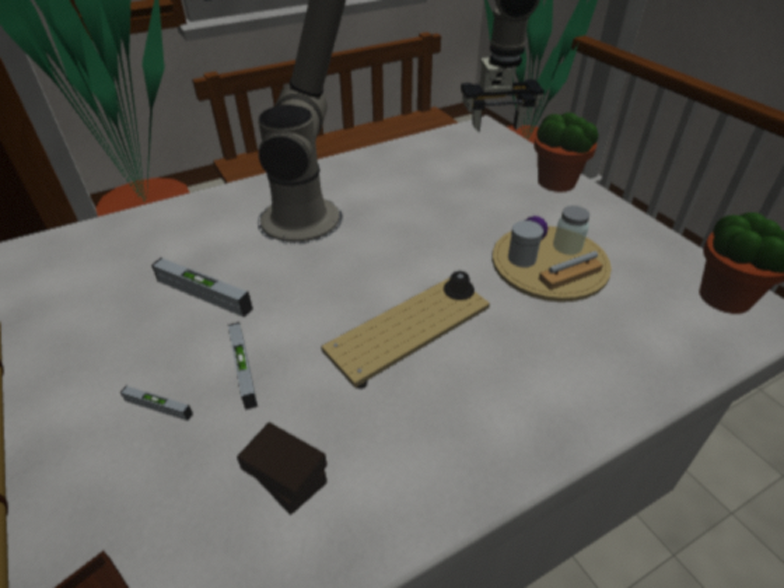

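View pics/top0.png

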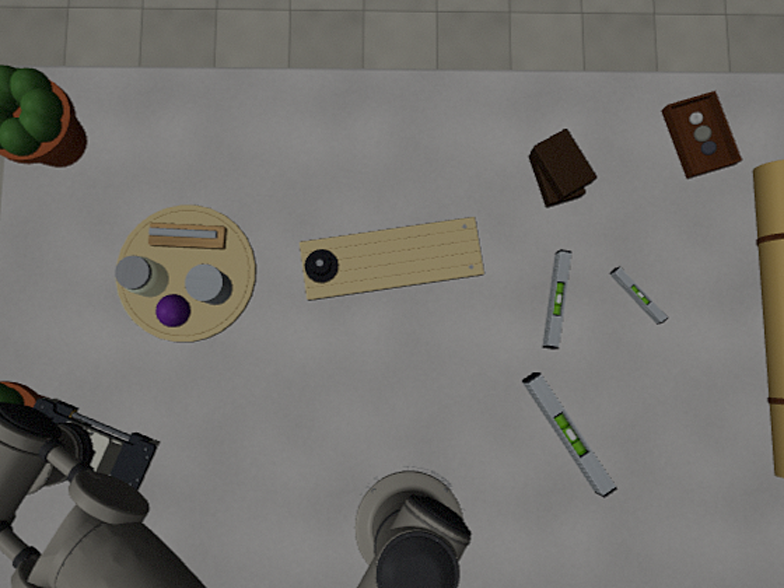

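Three levels show in the top view (784-px picture): big (570,435), middle (558,299) and small (638,295). The middle-sized one should be the 200 mm bar. I'll measure all three, plus the board and knob.

Run:
```python
from h import *
c=cam('top'); P=pts(c); hsv=cv2.cvtColor(c['color'],cv2.COLOR_RGB2HSV)
save(c,'crop_levels.png',(360,160,500,370),3.5 if False else 2.8)
def box(mask,z,name,roi,win=(0,0)):
    m=np.zeros((420,560),np.uint8); x0,y0,x1,y1=roi; m[y0:y1,x0:x1]=mask[y0:y1,x0:x1]
    cs,_=cv2.findContours(m,0,2); k=max(cs,key=cv2.contourArea)
    q=np.array([ray(c,u,v,z)[:2] for u,v in k[:,0]],np.float32)
    r=cv2.minAreaRect(q*1000); b=cv2.boxPoints(r)
    print(name,'z med',np.median(P[m>0][:,2]).round(4),'ctr',np.round(r[0],1),'size',np.round(r[1],1),'ang',round(r[2],2)); print(b.round(1).tolist()); return q
Z=P[:,:,2]
up=((Z>0.025)&(c['range_z']>0)).astype(np.uint8)
for n,roi in {'mid':(375,170,418,258),'small':(428,180,485,240),'big':(365,258,450,365)}.items(): box(up,0.04,n,roi)
board=((hsv[...,0]>12)&(hsv[...,0]<32)&(hsv[...,1]>60)).astype(np.uint8)
box(board|up,0.04,'board',(205,145,355,225))
blk=((hsv[...,2]<45)).astype(np.uint8)
box(blk,0.061,'knob skirt',(212,170,250,208))
kt=(Z>0.085).astype(np.uint8); box(kt,0.095,'knobtop',(205,160,255,215))
s=(slice(172,206),slice(214,246)); print(np.histogram(Z[s],bins=[0,.02,.035,.045,.055,.07,.085,.1,.12]))
print(hsv[190,229],hsv[185,300],hsv[100,300])
```

```text
mid z med 0.0382 ctr [ 444.6 -299.1] size [ 28.6 199.9] ang 80.64
[[343.70001220703125, -297.0], [540.9000244140625, -329.5], [545.5, -301.29998779296875], [348.29998779296875, -268.79998779296875]]
small z med 0.0281 ctr [ 452.8 -465. ] size [140.6  19. ] ang 41.89
[[394.1000061035156, -504.79998779296875], [406.79998779296875, -519.0], [511.5, -425.1000061035156], [498.79998779296875, -410.8999938964844]]
big z med 0.0509 ctr [ 178.9 -313.6] size [270.4  37.2] ang 32.85
[[55.20000076293945, -371.29998779296875], [75.4000015258789, -402.5], [302.6000061035156, -255.89999389648438], [282.3999938964844, -224.60000610351562]]
board z med 0.0393 ctr [525.1  34.7] size [120.9 359.3] ang 8.55
[[438.6000061035156, 203.3000030517578], [492.1000061035156, -151.89999389648438], [611.5999755859375, -134.0], [558.2000122070312, 221.3000030517578]]
knob skirt z med 0.0634 ctr [506.1 174.3] size [64.2 60.4] ang 0.68
[[473.70001220703125, 204.10000610351562], [474.3999938964844, 143.6999969482422], [538.5999755859375, 144.5], [537.7999877929688, 204.89999389648438]]
knobtop z med 0.0942 ctr [504.4 172.3] size [38.  40.1] ang 0.24
[[485.3999938964844, 192.1999969482422], [485.5, 152.10000610351562], [523.5, 152.3000030517578], [523.2999877929688, 192.39999389648438]]
(array([ 26,  39, 502,   5, 269,  18, 180,   1]), array([0.   , 0.02 , 0.035, 0.045, 0.055, 0.07 , 0.085, 0.1  , 0.12 ]))
[100  26  30] [ 23  83 136] [ 10   6 129]
```

View pics/crop_levels.png

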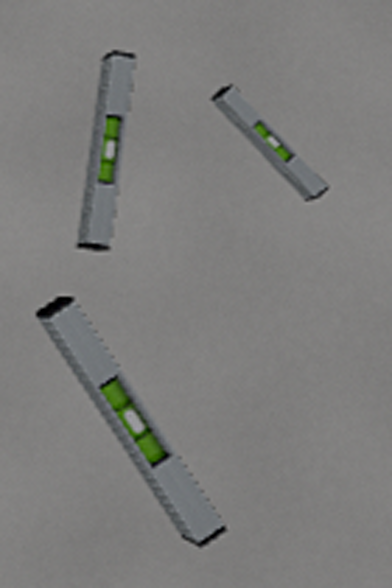

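The middle one measures 200 × ~24 mm, which matches the description. The small and big ones measure 140 and 270 mm. Next I'll refine its centre and make a move planner.

```bash
cat >> h.py <<'E'
from scipy.spatial.transform import Rotation as R
def plan(p,yaw,step=.041,tstep=.12,n=None):
    s=observe(); p0=np.array(s['tool_pos']); r0=R.from_euler('xyz',s['tool_rot'])
    r1=R.from_euler('xyz',[np.pi,0,yaw]); d=np.array(p)-p0
    rv=(r0.inv()*r1).as_rotvec()
    N=n or int(max(np.ceil(abs(d).max()/step),np.ceil(np.linalg.norm(d)/step),np.ceil(abs(rv).max()/tstep),1))
    r=r0; 
    for i in range(N):
        print((r.inv().apply(d/N)).round(4).tolist(),(rv/N).round(4).tolist()); r=r*R.from_rotvec(rv/N)
    print('N',N,'d',d.round(4),'rv',rv.round(4),'q6',s['qpos'][5].round(3),'F',s['contact_force'].round(2),'t',s['time'],'open',s['opening'])
E
python3 - <<'E'
from h import *
for n,roi in (('top',(375,170,418,258)),('scene',(150,220,195,300))):
    c=cam(n); hsv=cv2.cvtColor(c['color'],cv2.COLOR_RGB2HSV); P=pts(c)
    x0,y0,x1,y1=roi; M=np.zeros((420,560),bool); M[y0:y1,x0:x1]=1
    g=M&(hsv[...,0]>35)&(hsv[...,0]<75)&(hsv[...,1]>90)
    v,u=np.nonzero(g); k=cv2.convexHull(np.stack([u,v],1).astype(np.int32)); m=cv2.moments(k)
    print(n,g.sum(),'vial',ray(c,m['m10']/m['m00'],m['m01']/m['m00'],.04).round(4))
    t=M&(P[...,2]>.034)&(P[...,2]<.05); v,u=np.nonzero(t)
    q=np.array([ray(c,a,b,.04)[:2] for a,b in zip(u,v)],np.float32)*1000
    r=cv2.minAreaRect(q); print(np.round(r[0],1),np.round(r[1],1),r[2], 'mean',q.mean(0), 'pca',np.degrees(np.arctan(np.divide(*np.linalg.svd(q-q.mean(0),full_matrices=False)[2][0][::-1]))))
plan([.45,.10,.22],2.978)
E
```

```text
top 87 vial [ 0.4455 -0.2985  0.04  ]
[ 444.5 -300. ] [ 27.  199.9] 80.8117904663086 mean [ 444.0018  -300.51358] pca -9.373482
scene 55 vial [ 0.4494 -0.3008  0.04  ]
[ 450.7 -302.2] [ 24.2 204.4] 80.63362884521484 mean [ 457.50555 -303.2869 ] pca -9.352638
[-0.0317, -0.022, 0.0005] [-0.0001, -0.0, -0.0183]
[-0.0313, -0.0226, 0.0005] [-0.0001, -0.0, -0.0183]
[-0.0309, -0.0231, 0.0005] [-0.0001, -0.0, -0.0183]
[-0.0304, -0.0237, 0.0005] [-0.0001, -0.0, -0.0183]
[-0.03, -0.0243, 0.0005] [-0.0001, -0.0, -0.0183]
[-0.0295, -0.0248, 0.0005] [-0.0001, -0.0, -0.0183]
[-0.0291, -0.0253, 0.0005] [-0.0001, -0.0, -0.0183]
[-0.0286, -0.0259, 0.0005] [-0.0001, -0.0, -0.0183]
[-0.0281, -0.0264, 0.0005] [-0.0001, -0.0, -0.0183]
[-0.0276, -0.0269, 0.0005] [-0.0001, -0.0, -0.0183]
[-0.0272, -0.0274, 0.0005] [-0.0001, -0.0, -0.0183]
[-0.0266, -0.0279, 0.0005] [-0.0001, -0.0, -0.0183]
N 12 d [ 0.254  -0.3869 -0.0064] rv [-6.000e-04 -1.000e-04 -2.192e-01] q6 -0.146 F [ 0.81  0.85 -0.69] t 0.25 open 0.09173207124644428
```

Request:
send_rows(series=[[-0.0317, -0.022, 0, 0, 0, -0.018, 0], [-0.0313, -0.0226, 0, 0, 0, -0.018, 0], [-0.0309, -0.0231, 0, 0, 0, -0.018, 0], [-0.0304, -0.0237, 0, 0, 0, -0.018, 0], [-0.03, -0.0243, 0, 0, 0, -0.018, 0]])

```text
time: 0.67
tool_pos: [0.3024, 0.3242, 0.2267]
tool_rot: [3.141, 0.0, 2.85]
contact_force: [1.5, 0.2, -0.2]
opening: 0.0915
```

Request:
send_rows(series=[[-0.0295, -0.0248, 0, 0, 0, -0.018, 0], [-0.0291, -0.0253, 0, 0, 0, -0.018, 0], [-0.0286, -0.0259, 0, 0, 0, -0.018, 0], [-0.028, -0.0264, 0, 0, 0, -0.018, 0], [-0.0276, -0.027, 0, 0, 0, -0.018, 0]])

```text
time: 1.08
tool_pos: [0.4078, 0.1625, 0.2269]
tool_rot: [3.141, 0.0, 2.94]
contact_force: [0.4, 0.4, -0.3]
opening: 0.092
```

```bash
python3 -c "
from h import *
plan([.446,-.3,.09],2.978)"
```

```text
[-0.0108, -0.0371, 0.0114] [0.0, 0.0, -0.0032]
[-0.0107, -0.0372, 0.0114] [0.0, 0.0, -0.0032]
[-0.0106, -0.0372, 0.0114] [0.0, 0.0, -0.0032]
[-0.0105, -0.0372, 0.0114] [0.0, 0.0, -0.0032]
[-0.0104, -0.0373, 0.0114] [0.0, 0.0, -0.0032]
[-0.0102, -0.0373, 0.0114] [0.0, 0.0, -0.0032]
[-0.0101, -0.0373, 0.0114] [0.0, 0.0, -0.0032]
[-0.01, -0.0374, 0.0114] [0.0, 0.0, -0.0032]
[-0.0099, -0.0374, 0.0114] [0.0, 0.0, -0.0032]
[-0.0098, -0.0374, 0.0114] [0.0, 0.0, -0.0032]
[-0.0097, -0.0374, 0.0114] [0.0, 0.0, -0.0032]
[-0.0095, -0.0375, 0.0114] [0.0, 0.0, -0.0032]
N 12 d [ 0.0382 -0.4625 -0.1369] rv [ 0.0004  0.0004 -0.0383] q6 -1.165 F [ 0.37  0.42 -0.32] t 1.0833 open 0.09197062575977258
```

Request:
send_rows(series=[[-0.0107, -0.037, 0.0114, 0, 0, -0.003, 0], [-0.0107, -0.037, 0.0114, 0, 0, -0.003, 0], [-0.0106, -0.037, 0.0114, 0, 0, -0.003, 0], [-0.0105, -0.037, 0.0114, 0, 0, -0.003, 0], [-0.0104, -0.037, 0.0114, 0, 0, -0.003, 0]])

```text
time: 1.5
tool_pos: [0.4227, -0.0294, 0.1693]
tool_rot: [3.141, 0.001, 2.954]
contact_force: [1.2, 0.8, 0.2]
opening: 0.0919
```

Request:
send_rows(series=[[-0.0102, -0.037, 0.0114, 0, 0, -0.003, 0], [-0.0101, -0.037, 0.0114, 0, 0, -0.003, 0], [-0.01, -0.037, 0.0114, 0, 0, -0.003, 0], [-0.0099, -0.037, 0.0114, 0, 0, -0.003, 0], [-0.0098, -0.037, 0.0114, 0, 0, -0.003, 0]])

```text
time: 1.92
tool_pos: [0.4384, -0.2205, 0.1121]
tool_rot: [3.142, 0.0, 2.969]
contact_force: [0.8, -0.1, 0.6]
opening: 0.0919
```

Request:
send_rows(series=[[-0.0097, -0.037, 0.0114, 0, 0, -0.003, 0], [-0.009, -0.037, 0.0114, 0, 0, -0.003, 0], [0, 0, 0, 0, 0, 0, 0]])

```text
time: 2.17
tool_pos: [0.4441, -0.3006, 0.0878]
tool_rot: [-3.14, -0.0, 2.971]
contact_force: [-0.1, -0.1, 1.2]
opening: 0.0918
```

```bash
python3 -c "
from h import *
plan([.446,-.3,.006],2.978)
save(cam('scene'),'pre.png',(100,180,260,330),4)"
```

```text
[-0.0009, 0.0005, 0.0409] [-0.0007, -0.0, -0.0037]
[-0.0009, 0.0005, 0.0409] [-0.0007, -0.0, -0.0037]
N 2 d [ 0.0019  0.0006 -0.0818] rv [-0.0015 -0.     -0.0074] q6 -2.136 F [-0.14 -0.11  1.18] t 2.1667 open 0.09181637560397585
```

View pics/pre.png

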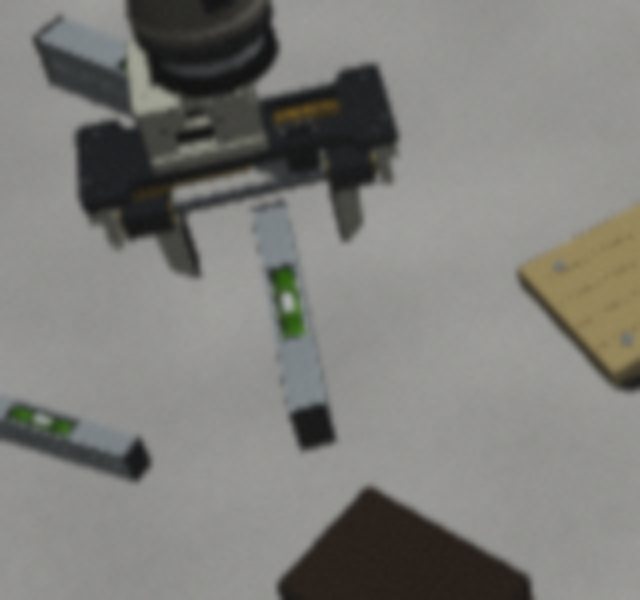

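The crop shows the jaws (182,250 and 348,220) on either side of the middle bar (vial at 288,300). I'll descend and grip.

Request:
send_rows(series=[[-0.001, 0.0005, 0.032, 0, 0, -0.004, 0], [-0.001, 0.0005, 0.03, 0, 0, -0.003, 0], [0, 0, 0.018, 0, 0, 0, 0], [0, 0, 0, 0, 0, 0, 0]])

```text
time: 2.55
tool_pos: [0.4446, -0.291, 0.0068]
tool_rot: [3.137, -0.006, 2.982]
contact_force: [-1.4, 1.0, 0.9]
opening: 0.092
```

Request:
send_rows(series=[[0, 0, 0, 0, 0, 0, 1], [0, 0, 0, 0, 0, 0, 1], [0, 0, 0, 0, 0, 0, 1], [0, 0, 0, 0, 0, 0, 1], [0, 0, 0, 0, 0, 0, 1]], newtons=55)

```text
time: 2.97
tool_pos: [0.4471, -0.2943, 0.011]
tool_rot: [-3.141, 0.002, 2.982]
contact_force: [0.5, 0.7, -0.7]
opening: 0.0631
```

Request:
send_rows(series=[[0, 0, 0, 0, 0, 0, 1], [0, 0, 0, 0, 0, 0, 1]])

```text
time: 3.13
tool_pos: [0.4467, -0.2941, 0.0103]
tool_rot: [-3.141, 0.001, 2.982]
contact_force: [0.5, 0.4, -0.3]
opening: 0.0499
```

Request:
send_rows(series=[[0, -0.005, 0.003, 0, 0, 0, 1], [0, 0, 0, 0, 0, 0, 1], [0, 0, 0, 0, 0, 0, 1], [0, 0, 0, 0, 0, 0, 1], [0, 0, 0, 0, 0, 0, 1]])

```text
time: 3.55
tool_pos: [0.4457, -0.299, 0.0067]
tool_rot: [3.142, -0.0, 2.982]
contact_force: [0.0, -1.4, -1.4]
opening: 0.0238
```

Request:
send_rows(series=[[0, 0, 0, 0, 0, 0, 1], [0, 0, 0, 0, 0, 0, 1], [0, 0, 0, 0, 0, 0, 1]])

```text
time: 3.8
tool_pos: [0.4457, -0.2987, 0.0067]
tool_rot: [3.141, -0.0, 2.982]
contact_force: [0.7, -0.1, -2.9]
opening: 0.0236
```

```bash
python3 -c "
from h import *
plan([.4467,-.3,.13],2.98)
save(cam('scene'),'grip.png',(100,180,260,330),4)"
```

```text
[-0.0003, -0.0003, -0.0308] [0.0001, -0.0001, 0.0004]
[-0.0003, -0.0003, -0.0308] [0.0001, -0.0001, 0.0004]
[-0.0003, -0.0003, -0.0308] [0.0001, -0.0001, 0.0004]
[-0.0003, -0.0003, -0.0308] [0.0001, -0.0001, 0.0004]
N 4 d [ 0.001  -0.0013  0.1233] rv [ 0.0004 -0.0003  0.0018] q6 -2.145 F [ 0.71 -0.08 -2.93] t 3.8 open 0.023614779978448637
```

View pics/grip.png

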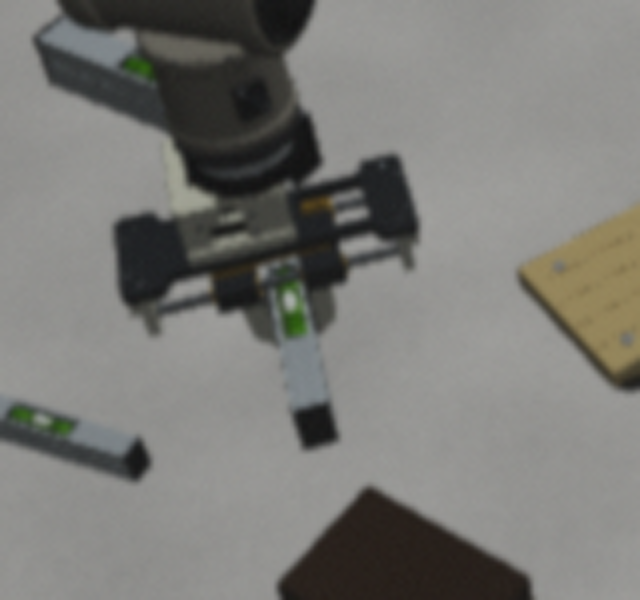

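Opening is 24 mm and the bar is held between the pads. Next: lift, carry and turn.

Request:
send_rows(series=[[0, 0, -0.02, 0, 0, 0, 1], [0, 0, -0.03, 0, 0, 0, 1], [0, 0, -0.036, 0, 0, 0, 1], [0, 0, -0.036, 0, 0, 0, 1], [0, 0, 0, 0, 0, 0, 1]])

```text
time: 4.27
tool_pos: [0.4486, -0.3011, 0.1355]
tool_rot: [-3.136, 0.01, 2.982]
contact_force: [1.7, -2.1, -2.7]
opening: 0.0239
```

```bash
python3 -c "
from h import *
plan([.5333,-.0197,.125],1.720)
"
```

```text
[-0.0035, 0.0265, 0.0008] [0.0001, 0.0011, 0.1147]
[-0.0005, 0.0267, 0.0008] [0.0001, 0.0011, 0.1147]
[0.0026, 0.0266, 0.0008] [0.0001, 0.0011, 0.1147]
[0.0056, 0.0261, 0.0008] [0.0001, 0.0011, 0.1147]
[0.0086, 0.0253, 0.0008] [0.0001, 0.0011, 0.1147]
[0.0114, 0.0242, 0.0008] [0.0001, 0.0011, 0.1147]
[0.0141, 0.0227, 0.0009] [0.0001, 0.0011, 0.1147]
[0.0166, 0.0209, 0.0009] [0.0001, 0.0011, 0.1147]
[0.0189, 0.0189, 0.0009] [0.0001, 0.0011, 0.1147]
[0.0209, 0.0166, 0.0009] [0.0001, 0.0011, 0.1147]
[0.0227, 0.0141, 0.0009] [0.0001, 0.0011, 0.1147]
N 11 d [ 0.0847  0.2814 -0.0105] rv [9.0000e-04 1.2300e-02 1.2621e+00] q6 -2.145 F [ 1.74 -2.14 -2.73] t 4.2667 open 0.02394142176491029
```

Request:
send_rows(series=[[-0.0035, 0.0265, 0, 0, 0, 0.115, 1], [-0.0005, 0.0267, 0, 0, 0, 0.115, 1], [0.0026, 0.0266, 0, 0, 0, 0.115, 1], [0.0056, 0.0261, 0, 0, 0, 0.115, 1], [0.0086, 0.0253, 0, 0, 0, 0.115, 1]])

```text
time: 4.68
tool_pos: [0.4838, -0.1694, 0.1279]
tool_rot: [-3.141, -0.002, 2.401]
contact_force: [0.1, 0.1, -3.3]
opening: 0.0236
```

Request:
send_rows(series=[[0.0114, 0.0242, 0, 0, 0, 0.115, 1], [0.014, 0.0227, 0, 0, 0, 0.115, 1], [0.0166, 0.021, 0, 0, 0, 0.115, 1], [0.019, 0.019, 0, 0, 0, 0.115, 1], [0.021, 0.0166, 0, 0, 0, 0.115, 1]])

```text
time: 5.1
tool_pos: [0.5227, -0.0414, 0.1279]
tool_rot: [-3.14, -0.001, 1.826]
contact_force: [0.1, -0.5, -2.8]
opening: 0.0234
```

Request:
send_rows(series=[[0.0227, 0.014, 0, 0, 0, 0.11, 1], [0, 0, 0, 0, 0, 0, 1], [0, 0, 0, 0, 0, 0, 1]])

```text
time: 5.35
tool_pos: [0.5303, -0.0159, 0.1279]
tool_rot: [-3.14, -0.001, 1.726]
contact_force: [0.1, -0.7, -3.4]
opening: 0.0238
```

```bash
python3 -c "
from h import *
plan([.5333,-.0197,.06],1.720)
c=cam('scene');save(c,'over.png',(200,140,380,300),4)
c=cam('top');save(c,'over2.png',(200,140,380,300),4)
"
```

```text
[-0.0021, 0.0012, 0.034] [-0.0009, -0.0003, 0.0028]
[-0.0021, 0.0012, 0.034] [-0.0009, -0.0003, 0.0028]
N 2 d [ 0.003  -0.0038 -0.0679] rv [-0.0017 -0.0007  0.0055] q6 -0.329 F [ 0.13 -0.71 -3.41] t 5.35 open 0.02375573939044861
```

View pics/over.png

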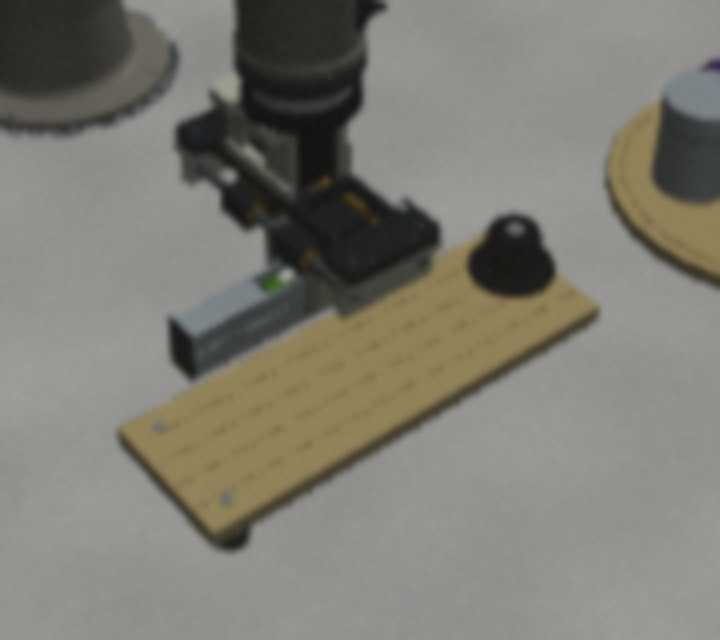

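View pics/over2.png

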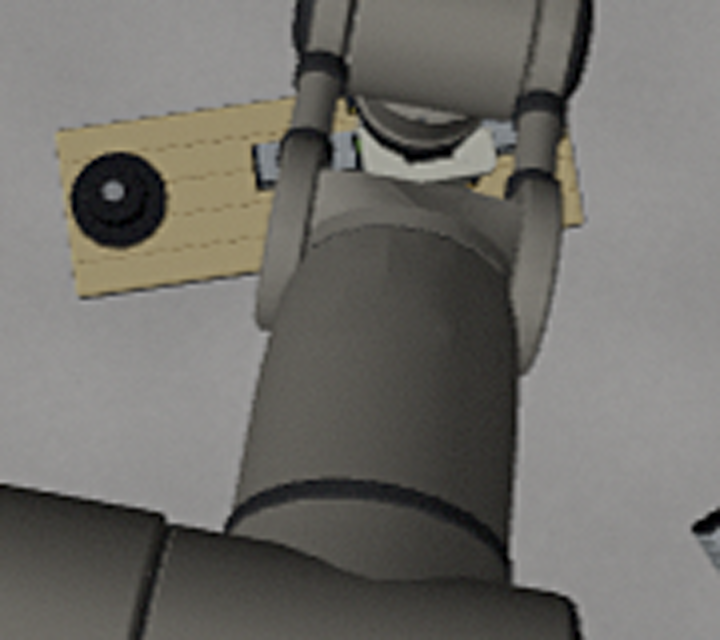

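The level hangs parallel to the board. The vial is near (275,280) in the scene crop and the knob (512,250) is well clear. Descending.

Request:
send_rows(series=[[-0.002, 0.001, 0.03, -0.002, 0, 0.003, 1], [-0.002, 0.001, 0.025, 0, 0, 0.003, 1], [0, 0, 0.015, 0, 0, 0, 1], [0, 0, 0, 0, 0, 0, 1], [0, 0, 0, 0, 0, 0, 1]])

```text
time: 5.87
tool_pos: [0.5328, -0.0219, 0.0584]
tool_rot: [-3.142, -0.001, 1.715]
contact_force: [0.8, 0.6, -3.8]
opening: 0.0237
```

```bash
python3 -c "
from h import *
plan([.5333,-.0197,.048],1.720,n=1); print(observe()['tool_rot'])
"
```

```text
[0.0021, 0.0008, 0.0104] [-0.0, -0.0007, -0.005]
N 1 d [ 0.0005  0.0022 -0.0104] rv [-0.     -0.0007 -0.005 ] q6 -0.33 F [ 0.78  0.63 -3.8 ] t 5.8667 open 0.023685990820731157
[-3.14156123e+00 -7.14070213e-04  1.71502035e+00]
```

Request:
send_rows(series=[[0.002, 0.001, 0.005, 0, -0.0007, -0.005, 1], [0, 0, 0.004, 0, 0, 0, 1], [0, 0, 0.002, 0, 0, 0, 1], [0, 0, 0, 0, 0, 0, 1]])

```text
time: 6.2
tool_pos: [0.5343, -0.0189, 0.048]
tool_rot: [3.139, 0.001, 1.721]
contact_force: [-0.3, 0.8, -3.7]
opening: 0.0238
```

Request:
send_rows(series=[[0, 0, 0.001, 0, 0, 0, 1], [0, 0, 0.001, 0, 0, 0, 1], [0, 0, 0, 0, 0, 0, 1]])

```text
time: 6.45
tool_pos: [0.5345, -0.0189, 0.0465]
tool_rot: [3.139, 0.001, 1.721]
contact_force: [-0.8, 0.7, 1.8]
opening: 0.0235
```

Request:
send_rows(series=[[0, 0, 0.001, 0, 0, 0, 1], [0, 0, 0.0005, 0, 0, 0, 1], [0, 0, 0, 0, 0, 0, 1]])

```text
time: 6.7
tool_pos: [0.5346, -0.0189, 0.0465]
tool_rot: [3.138, 0.001, 1.721]
contact_force: [-5.1, 1.8, 15.7]
opening: 0.0239
```

Request:
send_rows(series=[[0, 0, 0.001, 0, 0, 0, 1], [0, 0, 0.0005, 0, 0, 0, 1], [0, 0, 0, 0, 0, 0, 1], [0, 0, 0, 0, 0, 0, 1]])

```text
time: 7.03
tool_pos: [0.5346, -0.0189, 0.0464]
tool_rot: [3.138, 0.002, 1.721]
contact_force: [-10.4, 2.4, 27.5]
opening: 0.0236
```

Request:
send_rows(series=[[0, 0, -0.001, 0, 0, 0, 1], [0, 0, -0.0015, 0, 0, 0, 1], [0, 0, 0, 0, 0, 0, 1]])

```text
time: 7.28
tool_pos: [0.5347, -0.0189, 0.0465]
tool_rot: [3.138, 0.001, 1.721]
contact_force: [-2.4, 0.6, 9.1]
opening: 0.024
```

Request:
send_rows(series=[[0, 0, 0, 0, 0, 0, 0.4], [0, 0, 0, 0, 0, 0, 0.4], [0, 0, 0, 0, 0, 0, 0.4], [0, 0, 0, 0, 0, 0, 0.4]])

```text
time: 7.62
tool_pos: [0.5343, -0.019, 0.0452]
tool_rot: [3.14, 0.001, 1.721]
contact_force: [-0.1, 0.7, 0.8]
opening: 0.0459
```

Request:
send_rows(series=[[0, 0, -0.02, 0, 0, 0, 0.4], [0, 0, -0.035, 0, 0, 0, 0.4], [0, 0, -0.035, 0, 0, 0, 0.4], [0, 0, 0, 0, 0, 0, 1]])

```text
time: 7.95
tool_pos: [0.5377, -0.0195, 0.1416]
tool_rot: [3.129, 0.004, 1.721]
contact_force: [0.9, -0.2, 0.7]
opening: 0.0515
```

```bash
python3 -c "
from h import *
c=cam('scene');save(c,'laid.png',(200,140,380,300),4)
print(observe()['contact_force'],observe()['tool_pos'])
"
```

```text
[-0.44808791  0.28436572 -0.13177274] [ 0.53641666 -0.01927941  0.13877249]
```

View pics/laid.png

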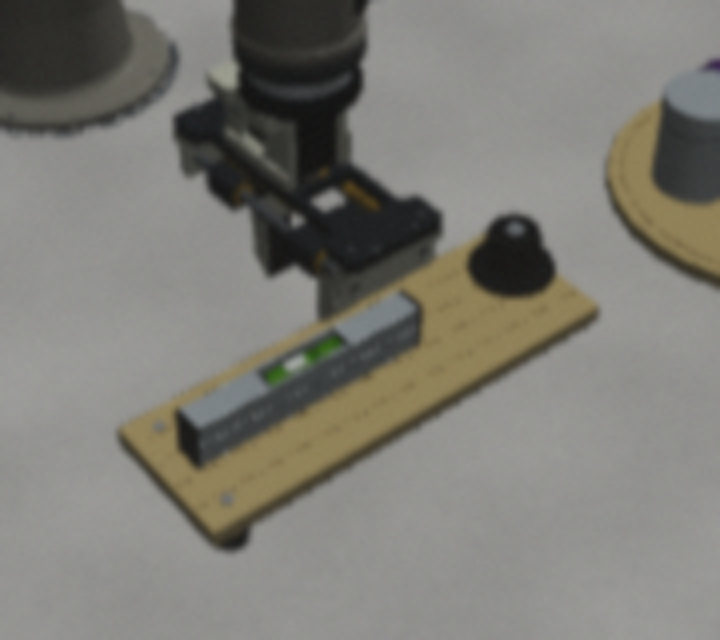

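The level lies along the board, about 100 mm clear of the knob axis, and has been released. The bubble (295,360) is off to the end away from the knob, as expected. To be sure it is bedded, I'll press with shut fingers on the solid bar on either side of the vial.

Request:
send_rows(series=[[0.022, 0, 0.01, 0, 0, 0, 1], [0.022, 0, 0.015, 0, 0, 0, 1], [0, 0, 0.015, 0, 0, 0, 1], [0, 0, 0, 0, 0, 0, 1], [0, 0, 0, 0, 0, 0, 1]])

```text
time: 8.42
tool_pos: [0.5268, 0.0247, 0.0942]
tool_rot: [-3.141, 0.0, 1.721]
contact_force: [0.5, -0.5, -0.3]
opening: 0.0159
```

```bash
python3 -c "
from h import *
plan([.528,.0255,.081],1.721,n=1)
c=cam('scene');save(c,'press.png',(200,140,380,300),4)
"
```

```text
[0.0006, 0.0014, 0.0132] [-0.0009, 0.0, 0.0003]
N 1 d [ 0.0012  0.0008 -0.0132] rv [-0.0009  0.      0.0003] q6 -0.249 F [ 0.53 -0.46 -0.28] t 8.4167 open 0.015871529062925806
```

View pics/press.png

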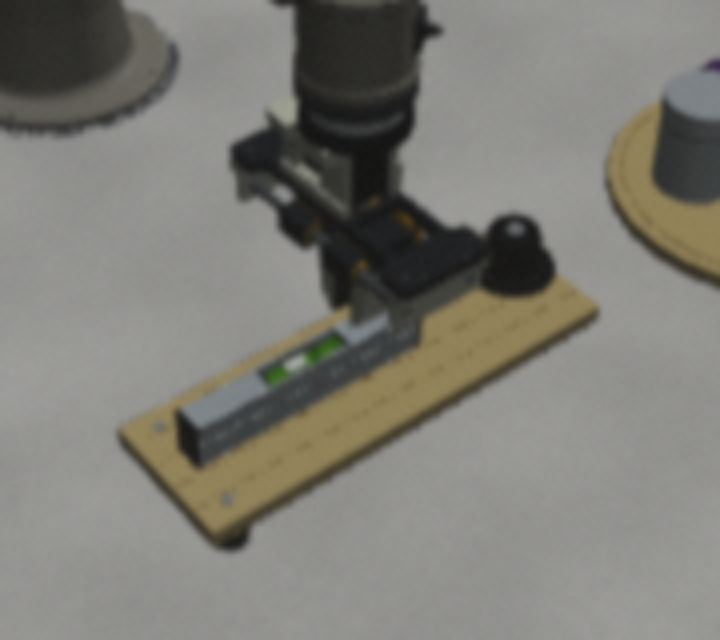

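Request:
send_rows(series=[[0, 0.0014, 0.005, 0, 0, 0, 1], [0, 0, 0.004, 0, 0, 0, 1], [0, 0, 0.003, 0, 0, 0, 1], [0, 0, 0, 0, 0, 0, 1], [0, 0, 0, 0, 0, 0, 1]])

```text
time: 8.88
tool_pos: [0.5289, 0.0246, 0.0833]
tool_rot: [3.14, 0.001, 1.72]
contact_force: [-0.7, 0.4, -0.4]
opening: 0.0005
```

Request:
send_rows(series=[[0, 0, 0.001, 0, 0, 0, 1], [0, 0, 0.001, 0, 0, 0, 1], [0, 0, 0.001, 0, 0, 0, 1], [0, 0, 0, 0, 0, 0, 1]])

```text
time: 9.22
tool_pos: [0.5289, 0.0248, 0.0803]
tool_rot: [3.14, 0.001, 1.721]
contact_force: [0.4, -0.4, -0.1]
opening: 0.0004
```

Request:
send_rows(series=[[0, 0, 0.001, 0, 0, 0, 1], [0, 0, 0.001, 0, 0, 0, 1], [0, 0, 0.001, 0, 0, 0, 1], [0, 0, 0, 0, 0, 0, 1]])

```text
time: 9.55
tool_pos: [0.5297, 0.0249, 0.08]
tool_rot: [3.137, 0.001, 1.721]
contact_force: [-5.4, 1.0, 20.1]
opening: 0.0006
```

Request:
send_rows(series=[[0, 0, 0.0005, 0, 0, 0, 1], [0, 0, 0, 0, 0, 0, 1], [0, 0, -0.0035, 0, 0, 0, 1], [0, 0, -0.008, 0, 0, 0, 1], [0, 0, 0, 0, 0, 0, 1]])

```text
time: 9.97
tool_pos: [0.5298, 0.0248, 0.0898]
tool_rot: [3.137, 0.001, 1.721]
contact_force: [1.0, 0.9, -0.2]
opening: 0.0005
```

Request:
send_rows(series=[[-0.03, 0, 0, 0, 0, 0, 1], [-0.03, 0, 0, 0, 0, 0, 1], [-0.03, 0, 0, 0, 0, 0, 1], [0, 0, 0.006, 0, 0, 0, 1], [0, 0, 0, 0, 0, 0, 1]])

```text
time: 10.38
tool_pos: [0.542, -0.0654, 0.0813]
tool_rot: [3.141, -0.0, 1.718]
contact_force: [-0.7, -0.0, 0.1]
opening: 0.0002
```

```bash
python3 -c "
from h import *
plan([.541,-.0635,.080],1.721,n=1)
"
```

```text
[0.002, -0.0007, 0.0013] [0.0006, -0.0001, -0.0031]
N 1 d [-0.001   0.0019 -0.0013] rv [ 0.0006 -0.0001 -0.0031] q6 -0.408 F [-0.74 -0.05  0.09] t 10.3833 open 0.0002328979816000731
```

Request:
send_rows(series=[[0, -0.0007, 0.001, 0, 0, 0, 1], [0, 0, 0.001, 0, 0, 0, 1], [0, 0, 0.001, 0, 0, 0, 1], [0, 0, 0.0007, 0, 0, 0, 1], [0, 0, 0, 0, 0, 0, 1]])

```text
time: 10.8
tool_pos: [0.5417, -0.0633, 0.0802]
tool_rot: [3.139, 0.001, 1.723]
contact_force: [-3.6, 0.2, 10.4]
opening: 0.0005
```

Request:
send_rows(series=[[0, 0, 0.001, 0, 0, 0, 1], [0, 0, 0.0005, 0, 0, 0, 1], [0, 0, 0, 0, 0, 0, 1], [0, 0, -0.005, 0, 0, 0, 1], [0, 0, -0.02, 0, 0, 0, 0]])

```text
time: 11.22
tool_pos: [0.5399, -0.0627, 0.1007]
tool_rot: [-3.139, -0.001, 1.722]
contact_force: [-0.5, 0.9, -1.1]
opening: 0.0037
```

```bash
python3 -c "
from h import *
# yaw = q1 - q6 + pi/2 ; q6=-1.7 at knob
s=observe(); print(s['qpos'], s['tool_rot'])
plan([.5043,.1725,.17],1.90+1.7)
"
```

```text
[-2.56848480e-01  5.08506864e-01  1.64019837e+00  4.13304476e-04
  9.95550266e-01 -4.08617935e-01] [-3.13928656e+00 -1.37575745e-03  1.72233888e+00]
[0.0149, 0.0, -0.0043] [-0.0, -0.0002, -0.1174]
[0.0148, 0.0017, -0.0043] [-0.0, -0.0002, -0.1174]
[0.0145, 0.0035, -0.0043] [-0.0, -0.0002, -0.1174]
[0.014, 0.0051, -0.0043] [-0.0, -0.0002, -0.1174]
[0.0133, 0.0067, -0.0043] [-0.0, -0.0002, -0.1174]
[0.0124, 0.0082, -0.0043] [-0.0, -0.0002, -0.1174]
[0.0113, 0.0096, -0.0043] [-0.0, -0.0002, -0.1174]
[0.0101, 0.0109, -0.0043] [-0.0, -0.0002, -0.1174]
[0.0088, 0.012, -0.0043] [-0.0, -0.0002, -0.1174]
[0.0073, 0.0129, -0.0043] [-0.0, -0.0002, -0.1174]
[0.0057, 0.0137, -0.0043] [-0.0, -0.0002, -0.1174]
[0.0041, 0.0143, -0.0043] [-0.0, -0.0002, -0.1174]
[0.0024, 0.0147, -0.0043] [-0.0, -0.0002, -0.1174]
[0.0007, 0.0149, -0.0043] [-0.0, -0.0002, -0.1174]
[-0.0011, 0.0148, -0.0043] [-0.0, -0.0002, -0.1174]
[-0.0028, 0.0146, -0.0043] [-0.0, -0.0002, -0.1174]
N 16 d [-0.0356  0.2352  0.0693] rv [-3.0000e-04 -3.1000e-03 -1.8777e+00] q6 -0.409 F [-0.52  0.86 -1.1 ] t 11.2167 open 0.0036571953228881696
```

Request:
send_rows(series=[[0.0149, 0, -0.025, 0, 0, -0.118, 0], [0.0148, 0.0017, -0.025, 0, 0, -0.118, 0], [0.0145, 0.0035, -0.015, 0, 0, -0.118, 0], [0.014, 0.005, -0.004, 0, 0, -0.118, 0], [0.0133, 0.0067, 0, 0, 0, -0.118, 0]])

```text
time: 11.63
tool_pos: [0.5307, 0.011, 0.1731]
tool_rot: [3.138, 0.004, 2.318]
contact_force: [-0.1, 0.0, -0.5]
opening: 0.0359
```

Request:
send_rows(series=[[0.0124, 0.0082, 0, 0, 0, -0.118, 0], [0.0113, 0.0096, 0, 0, 0, -0.118, 0], [0.01, 0.011, 0, 0, 0, -0.118, 0], [0.0088, 0.012, 0, 0, 0, -0.118, 0], [0.0073, 0.013, 0, 0, 0, -0.118, 0]])

```text
time: 12.05
tool_pos: [0.5183, 0.0846, 0.1712]
tool_rot: [3.141, 0.002, 2.908]
contact_force: [0.0, 0.1, 0.4]
opening: 0.0691
```

Request:
send_rows(series=[[0.0057, 0.0137, 0, 0, 0, -0.118, 0], [0.004, 0.0143, 0, 0, 0, -0.118, 0], [0.0024, 0.0147, 0, 0, 0, -0.118, 0], [0.0007, 0.015, 0, 0, 0, -0.118, 0], [-0.001, 0.015, 0, 0, 0, -0.118, 0]])

```text
time: 12.47
tool_pos: [0.5065, 0.1582, 0.1711]
tool_rot: [-3.141, 0.002, -2.785]
contact_force: [0.4, -0.7, -0.1]
opening: 0.0914
```

Request:
send_rows(series=[[-0.0028, 0.0146, 0, 0, 0, -0.118, 0], [0, 0, 0, 0, 0, 0, 0], [0, 0, 0, 0, 0, 0, 0]])

```text
time: 12.72
tool_pos: [0.5043, 0.1723, 0.1711]
tool_rot: [-3.14, 0.002, -2.674]
contact_force: [-0.3, -0.3, 0.1]
opening: 0.0914
```

```bash
cat >> h.py <<'E'
def bubble(n,name,prev=True):
    # signed coordinate along board toward knob, plane z=.08 (top of the level)
    c=cam(n); save(c,name,(200,140,380,300),4); im=c['color'].astype(float)
    hsv=cv2.cvtColor(c['color'],cv2.COLOR_RGB2HSV)
    a=np.array([.5345,-.019,.08]); b=np.array([-.149,.989,0])
    # sample along the level axis
    iR=c['T'][:3,:3].T; o=c['T'][:3,3]
    def proj(p): q=iR@(p-o); return c['f']*q[0]/q[2]+c['cx'],c['f']*q[1]/q[2]+c['cy']
    s=np.arange(-.045,.0451,.0005); w=np.array([-.149*0+.989,.149,0])
    prof=[]
    for off in np.arange(-.006,.0061,.002):
        uv=np.array([proj(a+b*t+w*off) for t in s],np.float32)
        prof.append(cv2.remap(c['color'],uv[None,:,0],uv[None,:,1],cv2.INTER_LINEAR)[0].astype(float))
    return c,s,np.array(prof)
E
python3 -c "
from h import *
plan([.5043,.1725,.11],3.6)
for n in('scene','top'):
    c,s,p=bubble(n,'b1'+n+'.png'); m=p.mean(0); print(n); print(np.c_[s*1000,m][::4].round(0).astype(int).tolist())
"
```

```text
[-0.0, 0.0001, 0.0305] [-0.0007, 0.0008, 0.0045]
[-0.0, 0.0001, 0.0305] [-0.0007, 0.0008, 0.0045]
N 2 d [ 0.      0.0002 -0.0611] rv [-0.0013  0.0016  0.0091] q6 -1.852 F [-0.26 -0.27  0.13] t 12.7167 open 0.09141598585200725
scene
[[-45, 121, 127, 130], [-43, 118, 124, 128], [-41, 110, 116, 119], [-39, 95, 102, 101], [-37, 77, 88, 78], [-35, 64, 81, 59], [-33, 60, 84, 48], [-31, 61, 89, 46], [-29, 61, 90, 45], [-27, 60, 90, 45], [-25, 61, 89, 45], [-23, 65, 90, 51], [-21, 74, 95, 64], [-19, 91, 105, 86], [-17, 108, 117, 105], [-15, 119, 126, 119], [-13, 125, 131, 125], [-11, 126, 132, 126], [-9, 124, 130, 124], [-7, 121, 128, 119], [-5, 112, 123, 107], [-3, 99, 114, 91], [-1, 83, 103, 71], [1, 67, 91, 54], [3, 58, 83, 44], [5, 54, 79, 41], [7, 54, 77, 42], [9, 56, 79, 43], [11, 58, 83, 43], [13, 59, 88, 44], [15, 61, 90, 45], [17, 61, 90, 46], [19, 60, 88, 46], [21, 58, 85, 44], [23, 56, 82, 43], [25, 54, 76, 43], [27, 53, 70, 46], [29, 61, 71, 59], [31, 78, 85, 81], [33, 98, 104, 105], [35, 114, 121, 123], [37, 121, 128, 131], [39, 123, 130, 133], [41, 124, 130, 133], [43, 124, 130
[... 247 characters left out ...]
2, 106, 41], [-23, 72, 106, 42], [-21, 71, 106, 39], [-19, 75, 104, 51], [-17, 90, 106, 84], [-15, 110, 118, 109], [-13, 119, 124, 120], [-11, 125, 131, 125], [-9, 126, 133, 125], [-7, 127, 133, 126], [-5, 123, 129, 122], [-3, 118, 126, 116], [-1, 106, 120, 98], [1, 86, 111, 69], [3, 72, 104, 48], [5, 70, 106, 38], [7, 73, 108, 41], [9, 65, 96, 37], [11, 58, 87, 35], [13, 64, 95, 37], [15, 71, 104, 41], [17, 74, 108, 45], [19, 74, 107, 45], [21, 73, 105, 43], [23, 72, 105, 42], [25, 73, 108, 42], [27, 72, 109, 39], [29, 59, 90, 34], [31, 41, 57, 32], [33, 72, 77, 78], [35, 119, 121, 128], [37, 130, 134, 139], [39, 129, 133, 138], [41, 127, 132, 136], [43, 127, 132, 136], [45, 127, 132, 136]]
```

View pics/b1scene.png

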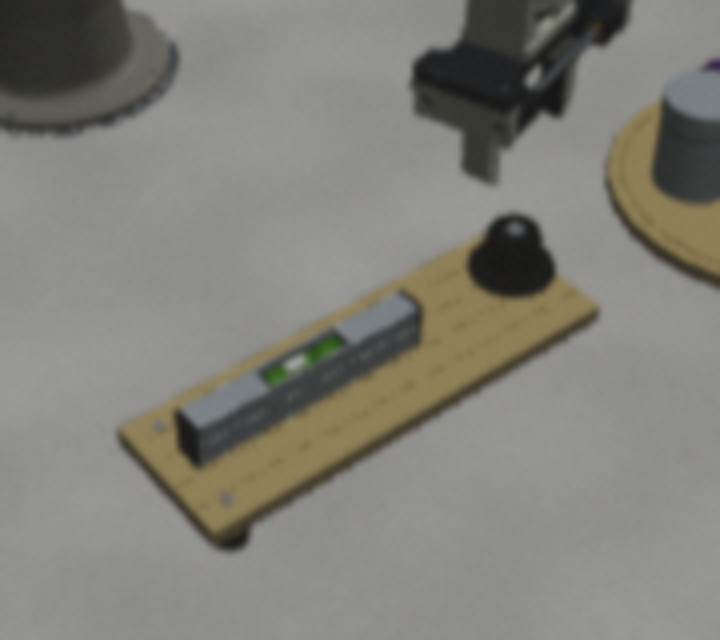

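View pics/b1top.png

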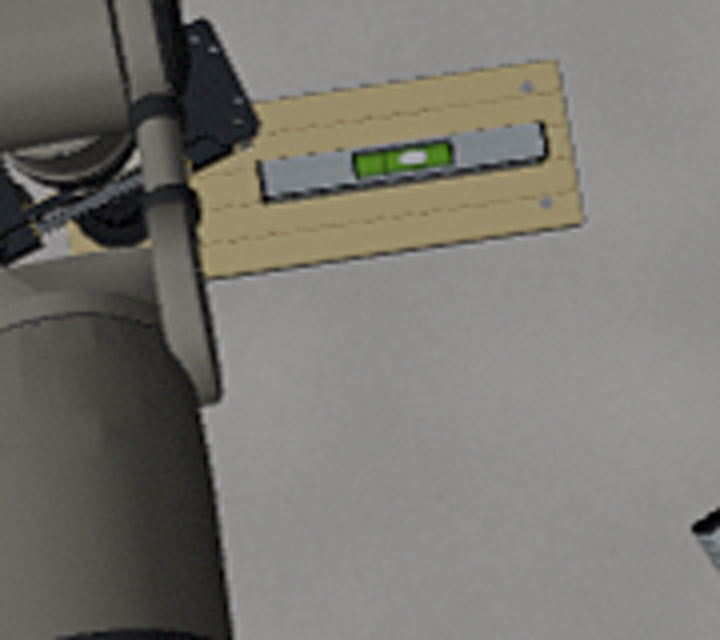

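Both views agree: bubble about -6.6 (top) and -7.2 mm (scene) from the vial middle, on the side away from the knob. The top view's far line is at +12.5 mm from that middle, as it should be. That means about 1.48 rad clockwise. Descending on the knob.

Request:
send_rows(series=[[0, 0, 0.03, 0, 0, 0, 0], [0, 0, 0.03, 0, 0, 0, 0], [0, 0, 0.025, 0, 0, 0, 0], [0, 0, 0.015, 0, 0, 0, 0], [0, 0, 0, 0, 0, 0, 0]])

```text
time: 13.23
tool_pos: [0.5029, 0.17, 0.0679]
tool_rot: [3.141, -0.005, -2.677]
contact_force: [-0.8, 0.3, -0.1]
opening: 0.0919
```

Request:
send_rows(series=[[0, 0, 0, 0, 0, 0, 0]])

```text
time: 13.32
tool_pos: [0.5049, 0.1705, 0.0709]
tool_rot: [-3.141, 0.0, -2.676]
contact_force: [0.1, 0.4, 1.1]
opening: 0.0917
```

```bash
python3 -c "
from h import *
plan([.5043,.1725,.064],3.6,n=1)
save(cam('scene'),'k.png',(280,140,380,230),7)
"
```

```text
[-0.0003, 0.002, 0.0069] [-0.0009, 0.0003, 0.0068]
N 1 d [-0.0006  0.002  -0.0069] rv [-0.0009  0.0003  0.0068] q6 -1.853 F [0.11 0.41 1.05] t 13.3167 open 0.09170553894234014
```

View pics/k.png

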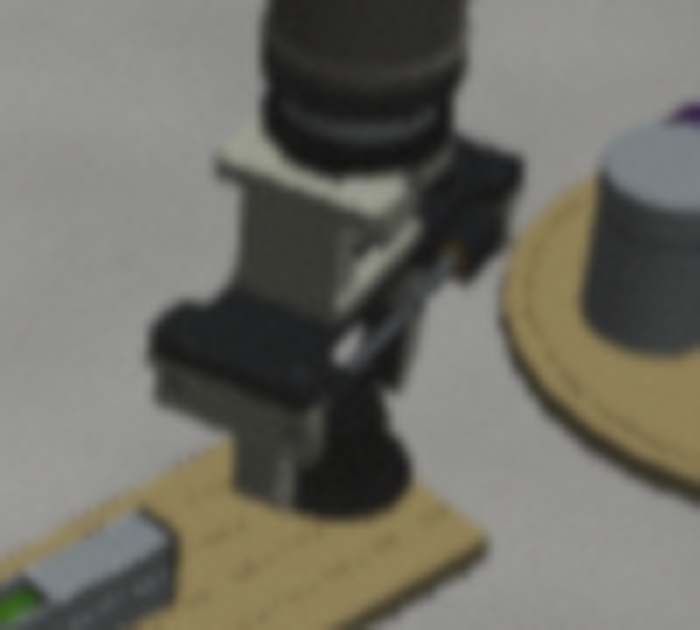

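Request:
send_rows(series=[[0, 0.002, 0.005, 0, 0, 0, 1], [0, 0, 0, 0, 0, 0, 1], [0, 0, 0, 0, 0, 0, 1], [0, 0, 0, 0, 0, 0, 1], [0, 0, 0, 0, 0, 0, 1]], newtons=25)

```text
time: 13.78
tool_pos: [0.5044, 0.173, 0.0665]
tool_rot: [-3.14, 0.002, -2.674]
contact_force: [1.0, -0.8, -0.0]
opening: 0.0632
```

Request:
send_rows(series=[[0, 0, 0, 0, 0, 0, 1], [0, 0, 0, 0, 0, 0, 1], [0, 0, 0, 0, 0, 0, 1], [0, 0, 0, 0, 0, 0, 1], [0, 0, 0, 0, 0, 0, 1]])

```text
time: 14.2
tool_pos: [0.5046, 0.1723, 0.0662]
tool_rot: [-3.139, 0.002, -2.674]
contact_force: [2.2, -4.5, 0.7]
opening: 0.0395
```

Gripped on the 40 mm drum. Now turning clockwise from above, which is +z of the down-pointing tool.

Request:
send_rows(series=[[0, 0, 0, 0, 0, 0.1, 1], [0, 0, 0, 0, 0, 0.1, 1], [0, 0, 0, 0, 0, 0.1, 1], [0, 0, 0, 0, 0, 0.1, 1], [0, 0, 0, 0, 0, 0.1, 1]])

```text
time: 14.62
tool_pos: [0.5042, 0.1741, 0.0662]
tool_rot: [3.14, 0.002, 3.103]
contact_force: [-0.1, 5.0, 0.3]
opening: 0.0397
```

Request:
send_rows(series=[[0, 0, 0, 0, 0, 0.1, 1], [0, 0, 0, 0, 0, 0.1, 1], [0, 0, 0, 0, 0, 0.1, 1], [0, 0, 0, 0, 0, 0.1, 1], [0, 0, 0, 0, 0, 0.1, 1]])

```text
time: 15.03
tool_pos: [0.5048, 0.1758, 0.0663]
tool_rot: [3.136, 0.001, 2.603]
contact_force: [2.0, 14.2, -2.2]
opening: 0.0397
```

Request:
send_rows(series=[[0, 0, 0, 0, 0, 0.1, 1], [0, 0, 0, 0, 0, 0.1, 1], [0, 0, 0, 0, 0, 0.1, 1], [0, 0, 0, 0, 0, 0.1, 1], [0, 0, 0, 0, 0, 0.08, 1]])

```text
time: 15.45
tool_pos: [0.5061, 0.1771, 0.0664]
tool_rot: [3.132, -0.002, 2.123]
contact_force: [6.5, 18.9, -6.7]
opening: 0.0392
```

Request:
send_rows(series=[[0, 0, 0.001, 0, 0, 0, 1], [0, 0, 0.001, 0, 0, 0, 1], [0, 0, 0, 0, 0, 0, 1], [0, 0, 0, 0, 0, 0, 1], [0, 0, 0, 0, 0, 0, 1]])

```text
time: 15.87
tool_pos: [0.5062, 0.1771, 0.0661]
tool_rot: [3.131, -0.001, 2.128]
contact_force: [1.7, 17.4, 8.7]
opening: 0.0393
```

The turn was followed, with 39 mm still held. A side force of about 17 N has built up from a few mm of eccentric grip, so I'll ease it by shifting toward +y and then read the bubble.

Request:
send_rows(series=[[0.001, 0.0006, 0, 0, 0, 0, 1], [0.001, 0.0006, 0, 0, 0, 0, 1], [0.001, 0.0006, 0, 0, 0, 0, 1], [0, 0, 0, 0, 0, 0, 1], [0, 0, 0, 0, 0, 0, 1]])

```text
time: 16.28
tool_pos: [0.5062, 0.1777, 0.066]
tool_rot: [3.134, 0.002, 2.129]
contact_force: [1.2, 3.8, 10.2]
opening: 0.0393
```

Request:
send_rows(series=[[0, 0, 0, 0, 0, 0, 1], [0, 0, 0, 0, 0, 0, 1], [0, 0, 0, 0, 0, 0, 1], [0, 0, 0, 0, 0, 0, 1], [0, 0, 0, 0, 0, 0, 1]])

```text
time: 16.7
tool_pos: [0.5062, 0.1777, 0.066]
tool_rot: [3.134, 0.002, 2.129]
contact_force: [1.9, 3.8, 10.8]
opening: 0.0392
```

Request:
send_rows(series=[[0, 0, 0, 0, 0, 0, 1], [0, 0, 0, 0, 0, 0, 1], [0, 0, 0, 0, 0, 0, 1], [0, 0, 0, 0, 0, 0, 1], [0, 0, 0, 0, 0, 0, 1]])

```text
time: 17.12
tool_pos: [0.5062, 0.1777, 0.066]
tool_rot: [3.134, 0.002, 2.129]
contact_force: [2.0, 3.1, 10.6]
opening: 0.0397
```

Request:
send_rows(series=[[0, 0, 0, 0, 0, 0, 1], [0, 0, 0, 0, 0, 0, 1], [0, 0, 0, 0, 0, 0, 1], [0, 0, 0, 0, 0, 0, 1], [0, 0, 0, 0, 0, 0, 1]])

```text
time: 17.53
tool_pos: [0.5062, 0.1777, 0.066]
tool_rot: [3.134, 0.002, 2.129]
contact_force: [1.4, 3.2, 10.8]
opening: 0.0394
```

```bash
cat >> h.py <<'E'
def meas(n,name):
    c,s,p=bubble(n,name); m=p.mean(0)[:,0]*1.0; mm=s*1000
    th=95
    x=np.where(np.diff((m>th).astype(int))!=0)[0]; print(n,'crossings mm',mm[x].round(1), 'x', [round(v,1) for v in mm[x]])
E
python3 -c "
from h import *
for n in('scene','top'): meas(n,'b2'+n+'.png')
"
```

```text
scene crossings mm [-39.  -11.5   4.   32.5] x [np.float64(-39.0), np.float64(-11.5), np.float64(4.0), np.float64(32.5)]
top crossings mm [-37.5 -10.5   7.   33.5] x [np.float64(-37.5), np.float64(-10.5), np.float64(7.0), np.float64(33.5)]
```

View pics/b2top.png

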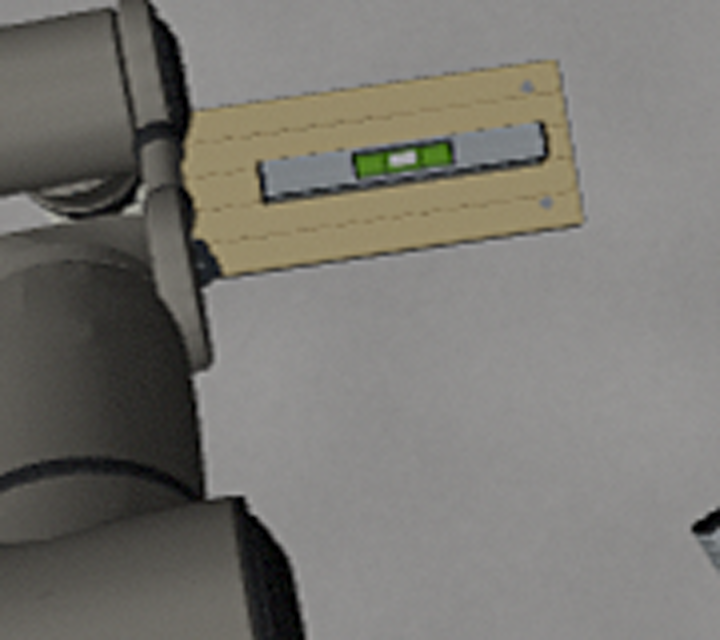

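View pics/b2scene.png

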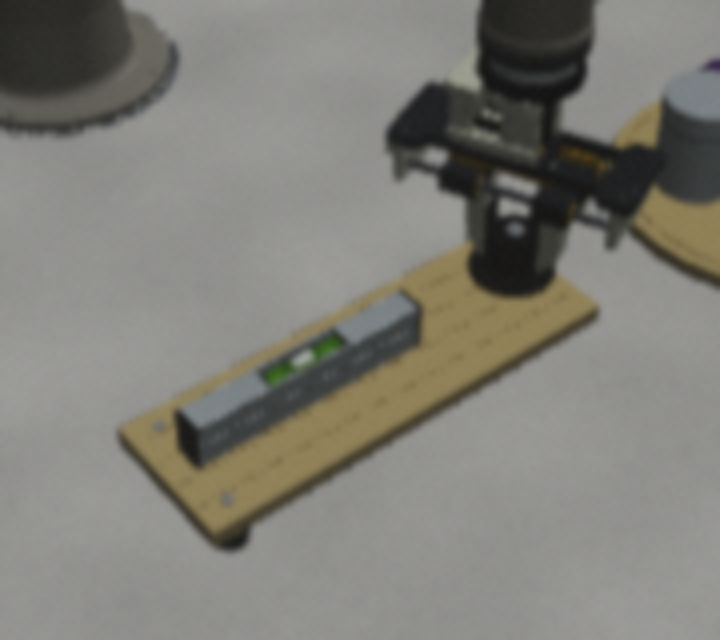

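The bubble is centred between its lines: +0.25 mm from the vial middle in the top view and -0.5 mm in the scene view. Push is 10.7 N. I'll trim it slightly and recheck that it holds.

Request:
send_rows(series=[[0, 0, -0.0001, 0, 0, 0, 1], [0, 0, 0, 0, 0, 0, 1], [0, 0, 0, 0, 0, 0, 1], [0, 0, 0, 0, 0, 0, 1], [0, 0, 0, 0, 0, 0, 1]])

```text
time: 18.05
tool_pos: [0.5062, 0.1777, 0.0661]
tool_rot: [3.134, 0.002, 2.129]
contact_force: [2.0, 3.4, 9.7]
opening: 0.0395
```

Request:
send_rows(series=[[0, 0, 0, 0, 0, 0, 1], [0, 0, 0, 0, 0, 0, 1], [0, 0, 0, 0, 0, 0, 1], [0, 0, 0, 0, 0, 0, 1], [0, 0, 0, 0, 0, 0, 1]])

```text
time: 18.47
tool_pos: [0.5062, 0.1777, 0.066]
tool_rot: [3.134, 0.002, 2.129]
contact_force: [2.3, 3.3, 8.7]
opening: 0.0395
```

```bash
python3 -c "
from h import *
for n in('scene','top'): meas(n,'b3'+n+'.png')
for i in range(4): cam('top'); s=observe(); print(s['time'],s['contact_force'].round(2),s['tool_pos'].round(4),s['opening'])
"
```

```text
scene crossings mm [-39.  -12.    4.   32.5] x [np.float64(-39.0), np.float64(-12.0), np.float64(4.0), np.float64(32.5)]
top crossings mm [-37.5 -10.5   7.   33.5] x [np.float64(-37.5), np.float64(-10.5), np.float64(7.0), np.float64(33.5)]
18.6167 [ 1.72  3.55 10.79] [0.5062 0.1777 0.0661] 0.03955742266724268
18.6667 [1.93 3.85 8.83] [0.5062 0.1777 0.066 ] 0.03970580658430628
18.7167 [1.06 3.77 9.46] [0.5062 0.1777 0.0661] 0.039659981577452035
18.7667 [1.29 4.26 9.15] [0.5062 0.1777 0.066 ] 0.03979783228804096
```

The push is steady at about 9.5 N, the bubble is still centred and the grip is holding, so I'm handing in.

```bash
python3 -c "
from h import *
print(workorder.hand_in())"
```

```text
the job is handed in; nothing more can be done
None
```

The stand is level and the job is handed in, with the gripper still holding the knob and bearing down on it. No verdict came back.

**What I did:** I laid the middle-sized (200 mm) level lengthwise on the board, clear of the knob. I pressed it down with about 27 N while holding it and let go. I then pressed the bar again from above on each side of the vial: about 20 N on the knob side, and at least 10 N on the other, where I did not read the force at full push. Then I turned the knob about 1.48 rad clockwise. I did not go near the turntable.

**Last checks, at 18.8 s of the 72 s allowed:**
- **Bubble:** it sits +0.25 mm from the middle in the top view and about -0.75 mm in the scene view. The two views differ by about 1 mm, but both are well within ±2.5 mm.
- **Push on the knob:** the last readings ran from 8.7 to 10.8 N, around 9.5 N.
- **Grip:** the gripper is closed on the drum at 39.7 mm opening with a 25 N setting.

**Not perfect:** the grip on the knob is a few mm off its axis. A side force of up to about 19 N built up during the turn; I eased it to about 4 N. The fingertips are probably about 5 mm above the skirt, so the push seems to go through grip friction rather than the skirt. It held steady in the readings I took.

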